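Weigh the middle sieve and close the stack again

ROBOT

A 7-joint arm with a two-finger parallel gripper is mounted at the origin on a cart in front of the work surface, level with it; the furniture and walls round the work are solid. World frame = base frame: x ahead of the robot, y to its left, z up, the work surface at z = 0. Lengths are in m, angles in rad, forces in N, time in s.
With the tool pointing down it reaches from about 0.4 to 0.75 m from the base axis. Payload 19.5 kg.
Tool frame: the origin (TCP) lies midway between the tips of the shut fingers; the grasp point (between the pads) lies 19 mm behind it; z points along the fingers, y is the line along which they close (so a half turn about z gives the same grasp; the last joint's range is limited). The gripper opens to 85 mm and grips with 20 to 120 N. Pads are 22 mm wide; open, the fingers measure 114 mm over their backs; the gripper's body (76 mm by 85 mm) begins 54 mm behind the grasp point. The pads swing forward as they close: fully open they stand 13 mm farther back than shut.
Start: joints at [-1.309, 0.707, -0.028, 1.485, 0.022, 0.951, -0.075], TCP at [0.172, 0.549, 0.231] pointing down, gripper open.
Joint ranges: [-2.71, 2.71], [-0.32, 2.16], [-1.57, 1.52], [0, 2.45], [-1.46, 4.6], [0, 2.02], [-2.83, 2.83]. Speed limits (rad/s): [1.89, 1.89, 2.57, 2.57, 3.01, 3.01, 3.01].

INTERFACE

Orientations are given as a unit quaternion [w, x, y, z].
In Python, from rig import * gives the robot as it stands. The module is installed in compiled form; this text tells all that it offers.
- The arm moves only by the tool send_rows, never from a script. Its argument "moves" is a list of rows, each a list of 5 numbers: the shift along the tool's x, y, z in cm, then the turn about the tool's z in degrees, then the finger opening in cm, from 0 to 8.54. In form: [[x, y, z, spin, grip], ...]. A call has 1 to 12 rows; each row is the pose to reach, as a shift and turn from the pose commanded when the call began, along the tool's axes at that moment; what a row does not reach only later rows make up. A row lasts 1/12 s, in which the tool goes at most 41.7 mm and 7.16 degrees, less where a joint would pass 70% of its speed; a pose out of reach is approached as far as the arm can. A call with a gripper value outside its range is refused whole. The fingers move at their own pace and stop on an object; the grip force is fixed at half the most. Time passes only in rows, so rows that repeat a pose let the fingers close. It gives the time, the measured TCP pose, the force, the opening and the grip force at its end, in the units of the state.
- sense(): the state, without advancing time (a new reading comes with each control period).
- read_camera(name): name is "side" or "top" or "wrist"; returns the picture (400x640x3 uint8, red, green, blue); there is no depth.
- calibration(name): a dict with "fx", "fy", "cx", "cy" (pixels), "distortion" ([k1, k2, p1, p2, k3] as OpenCV has them; the pictures are not rectified), "pose" (4x4, takes a point from camera to world coordinates). Camera axes: x right, y down, z forward; pixel columns grow to the right and rows downward; lengths in m; the calibration is good to about 2 mm. A picture is of the moment at which its call begins: read the wrist's pose just before it. calibration takes no time and is no camera call; for the wrist camera it gives the pose at the moment of the call.
- hand_in(): hands the job in; it is judged then, once.
The state is a dict: "time_s": time; "joint_pos": joint angles; "qvel": joint speeds; "effort": joint torques, N m; "tcp_pos": TCP position; "tool_rot": TCP orientation; "ft_force": force on the tool from outside, world axes, zero at the start; "wrist_torque": the same for the moment, N m; "grip_width": opening from 0.0 (shut) to 1.0 (fully open); "finger_force": force on a finger pad.
Only numpy, scipy, OpenCV 4.12 (cv2) and the standard library are available. Lean on these libraries where they do the work, as an engineer would, in place of code of your own. Each camera call takes 0.05 s, during which the arm holds its last target. There are 200 camera calls.

TASK

The middle one of the three sieves in the stack has to be weighed. Lift the top sieve off with its lid left on and park it on the bench, stand the middle sieve gently in the middle of the balance's weighing pan without pressing the pan down to its stop, then nest the lidded top sieve squarely on the lowest sieve, so that the rest of the stack is closed where it stood. Keep the sieves and the lid level throughout and leave the other things on the bench alone.

Things in the scene. Friction and masses are not known exactly. Their poses are not given: they have to be found in the camera images.
- receiver: Receiving pan, foot of the sieve stack: loose round steel cup, 60 mm diameter, 28 mm high, on the bench. Origin: centre of its underside. All stack pieces are round and coaxial: receiver, sieve_low, sieve_mid, sieve_up, lid from the bench up, seams at 28, 56, 84, 112 mm, knob top 132 mm. Stack and balance stand left and right or the reverse; the bench halfway between them is bare, for parking.
- sieve_low: Lowest sieve, steel, 0.1-0.21 kg. All three alike: 36 mm high; the lowest 8 mm is a skirt, 51 mm diameter, tapered foot, that sits in the 54 mm bore of the piece below; above it 28 mm of straight frame, 60 mm diameter, its shoulder resting on the rim below. Wall 3 mm, mesh 12 mm under the rim. Origin: centre of the skirt's underside, 8 mm under the shoulder; seated, 20 mm above the receiver's.
- sieve_mid: Middle sieve, the one to weigh; same shape as sieve_low. Origin: centre of the skirt's underside; seated, 28 mm above sieve_low's origin. Put down on a flat surface it stands on its skirt, the shoulder 8 mm up, the rim 36 mm up.
- sieve_up: Top sieve, carrying the lid; same shape as sieve_low. Origin: centre of the skirt's underside; at the start 28 mm above sieve_mid's origin. When restacked its origin is 28 mm above sieve_low's. To lift it with the lid on, grip the frame (60 mm wide) above its shoulder.
- lid: Steel lid, 0.06 kg, loose, dropped into the top sieve: disc 58 mm diameter and 4 mm thick lying on the rim, a plug of 51 mm diameter 6 mm deep below it, a 15 mm diameter knob rising 16 mm above the disc. Origin: centre of the plug's underside, 30 mm above sieve_up's origin when seated; z up.
- balance: Top-pan balance, fixed to the bench, white housing about 190 mm deep (x) by 140 mm wide (y), 46 mm high, sloping display and keys toward the robot. Origin: on the bench under the housing; x points to its back.
- weigh_pan_top (a point): Centre of the flat upper face of the balance's round steel weighing pan, 100 mm diameter, 62 mm above the bench and 25 mm behind the balance's origin.
- weigh_pan (a joint): How far the weighing pan is pressed down, m: 0 free, stop at 0.008. It is sprung at 1200 N/m, so a sieve's weight sinks it 1 to 2 mm and about 9 N of push reaches the stop.
- timer: Bystander: grey bench timer, 64x64x20 mm, lying behind the work. Origin: centre of its underside.
- beaker_100: Bystander: empty clear beaker, 56 mm diameter, 68 mm high, behind the work. Origin: centre of its underside.
- brush: Bystander: sieve brush with a wooden handle, 170 mm long, lying at the left. Origin: on its underside.
Not all that is in view belongs to the job. Leave any purple look-alike of the lid alone.

How it is judged:
On the way, in this order (a step that is already met when the one before it is completed fails the run):
1. the top sieve, lid on, is off the stack and stands on the bench by itself (horizontal distance between sieve_up and sieve_mid above 0.065 m and height (world z) of sieve_up below 0.004 m and contact force between sieve_up and the fingers below 0.1 N and z of lid in the frame of sieve_up between 0.027 and 0.033 m and z of sieve_mid in the frame of sieve_low below 0.031 m), for 0.2 s.
2. the middle sieve stands released on the weighing pan (horizontal distance between sieve_mid and weigh_pan_top below 0.015 m and z of sieve_mid in the frame of weigh_pan_top below 0.003 m and contact force between sieve_mid and the fingers below 0.1 N), for 0.2 s.
At the end, for the whole second after the job is handed in: Middle sieve level on the weighing pan, within 15 mm of its centre; top sieve seated on the lowest (2 mm in height, 3 mm sideways, 0.05 rad), its lid and the lowest sieve seated likewise; receiver upright on the bench within 30 mm of its start; all at rest and released (horizontal distance between sieve_mid and weigh_pan_top below 0.015 m and z of sieve_mid in the frame of weigh_pan_top between -0.003 and 0.003 m and angle between sieve_mid's own z axis and vertical below 0.06 rad and horizontal distance between sieve_up and sieve_low below 0.003 m and z of sieve_up in the frame of sieve_low between 0.026 and 0.03 m and angle between the z axis of sieve_up and the z axis of sieve_low, either way round below 0.05 rad and horizontal distance between lid and sieve_up below 0.003 m and z of lid in the frame of sieve_up between 0.028 and 0.032 m and horizontal distance between sieve_low and receiver below 0.003 m and z of sieve_low in the frame of receiver between 0.018 and 0.022 m and angle between receiver's own z axis and vertical below 0.05 rad and height (world z) of receiver below 0.004 m and distance of receiver from where it was at the start of the episode below 0.03 m and linear speed of each of sieve_mid, sieve_up below 0.02 m/s); the robot touches nothing.
It fails at once if the lid comes off the top sieve (z of lid in the frame of sieve_up above 0.037 m or horizontal distance between lid and sieve_up above 0.015 m).
It fails at once if a sieve or the lid is tipped by more than 0.3 rad (angle between any of sieve_mid, sieve_up, sieve_low, lid's own z axis and vertical above 0.3 rad).
It fails at once if the weighing pan is pressed down to its stop (beyond 7.6 mm) (value of joint weigh_pan above 0.0076 m).
It fails at once if a bystander is pushed by more than 30 mm (distance of any of timer, beaker_100, brush from where it was at the start of the episode above 0.03 m).
It also fails if it takes over 72 s, if anything falls off the work surface, if the arm or the gripper's body presses on something with over 40 N, if the wrist force passes 120 N, or if a joint passes its speed limit or range.

## Working session

There is one attempt and no reset: what is moved stays moved. The work goes in short steps, Python scripts to look and compute and a tool call to move; the robot and the scene stay as the last step left them, time stands still between calls to the robot, and variables do not carry over. Pictures are saved under pics/ and viewed, at most 13 in all, crops included, and the job is handed in when it is done.

Besides the shell and the picture viewer there is one more tool, called after "Request:" as a command line: name --pt "numbers of a row" for each row, then --argument value for the rest. send_rows: Moves the arm, as the interface text tells. Its arguments: {"type":"object","properties":{"moves":{"type":"array","items":{"type":"array","items":{"type":"number"}}}},"required":["moves"]}

```bash
mkdir -p pics; python3 - <<'E'
from rig import *
import cv2,numpy as np
s=sense();print(s['time_s'],s['tcp_pos'],s['tool_rot'],s['grip_width'],s['ft_force'])
for n in ("top","side"):
    c=calibration(n);print(n,{k:np.round(v,4).tolist() for k,v in c.items()})
    cv2.imwrite(f"pics/{n}0.png",read_camera(n)[:,:,::-1])
E
```

```text
0.0 [0.17192393 0.54839755 0.23084146] [-7.81066055e-05  1.51334049e-01  9.88482519e-01 -5.56605545e-04] 1.0001989733965584 [ 0.44896922  0.32532325 -0.25240556]
top {'fx': 445.2692, 'fy': 445.2692, 'cx': 324.7463, 'cy': 198.8108, 'distortion': [-0.0396, 0.0, 0.0, 0.0, 0.0], 'pose': [[0.0188, -0.996, 0.0871, 0.4613], [-0.9998, -0.0185, 0.005, 0.0255], [-0.0034, -0.0872, -0.9962, 1.1961], [0.0, 0.0, 0.0, 1.0]]}
side {'fx': 404.1947, 'fy': 404.1947, 'cx': 319.7555, 'cy': 204.758, 'distortion': [-0.0956, 0.0, 0.0, 0.0, 0.0], 'pose': [[0.9827, -0.0509, 0.1778, 0.3843], [-0.1837, -0.3798, 0.9066, -0.9266], [0.0214, -0.9237, -0.3826, 0.4841], [0.0, 0.0, 0.0, 1.0]]}
```

View pics/top0.png

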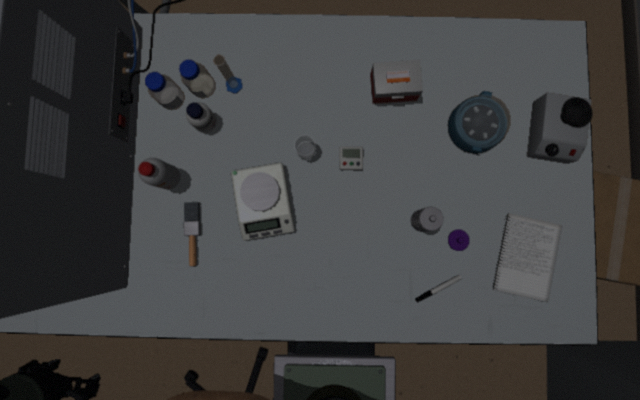

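View pics/side0.png

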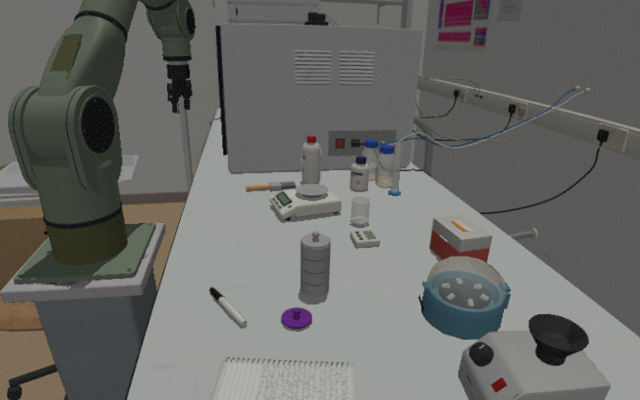

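The top view shows the stack at about (430,219), the purple decoy lid at (458,240), the balance pan at (260,192), the beaker at (307,150) and the timer at (351,159). In the side view the stack's knob is at (316,237) and its foot at (314,298).

```bash
cat > h.py <<'E'
import numpy as np,cv2
from rig import *
def ray(c,px):
    K=np.array([[c['fx'],0,c['cx']],[0,c['fy'],c['cy']],[0,0,1]])
    u=cv2.undistortPoints(np.array([[px]],float),K,np.array(c['distortion']))[0,0]
    P=np.array(c['pose']);return P[:3,3],P[:3,:3]@np.array([u[0],u[1],1])
def onz(c,px,z):
    o,d=ray(c,px);return o+d*(z-o[2])/d[2]
def proj(c,p):
    K=np.array([[c['fx'],0,c['cx']],[0,c['fy'],c['cy']],[0,0,1]])
    T=np.linalg.inv(np.array(c['pose']))
    return cv2.projectPoints(np.array([p],float),cv2.Rodrigues(T[:3,:3])[0],T[:3,3],K,np.array(c['distortion']))[0][0,0]
E
python3 - <<'E'
from h import *
t=cv2.imread('pics/top0.png');s=cv2.imread('pics/side0.png')
a=t[190:250,405:475];b=t[155:245,220:300];c=s[225:310,290:345]
big=lambda i,k:cv2.convertScaleAbs(cv2.resize(i,None,fx=k,fy=k,interpolation=cv2.INTER_CUBIC),alpha=1.4)
out=np.zeros((560,800,3),np.uint8)
A=big(a,5);B=big(b,4);C=big(c,6)
out[:A.shape[0],:350]=A
out[:510,360:690]=C
o2=big(b,3);out[300:300+o2.shape[0],:o2.shape[1]]=o2[:260]
cv2.imwrite('pics/z.png',out)
ct=calibration('top')
print(onz(ct,(431,217),.116),onz(ct,(260,192),.062))
E
```

```text
[ 0.51612185 -0.2280668   0.116     ] [0.57487316 0.19749762 0.062     ]
```

View pics/z.png

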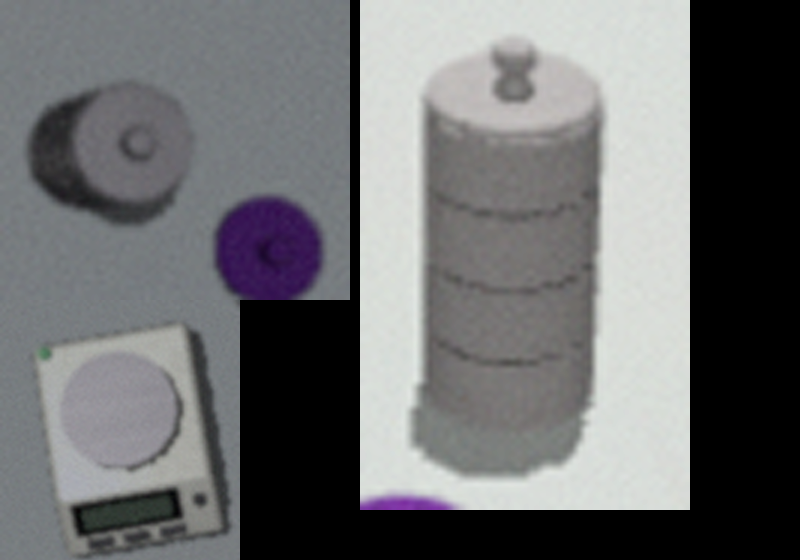

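The lid disc is at about (431.5,218.4) and the knob at (432.7,218.5). The pan centre is at (259.5,191). In the side view the knob top is at (315.6,232.5).

```bash
cat >> h.py <<'E'
from scipy.spatial.transform import Rotation as R
def go(p,spin=0,ref=None):
    s=sense();q=s['tool_rot'];r=R.from_quat([q[1],q[2],q[3],q[0]]).as_matrix()
    return np.round(r.T@(np.array(p)-s['tcp_pos'])*100,2)
def tri(c1,p1,c2,p2):
    o,d=ray(c1,p1);q,e=ray(c2,p2)
    k=np.linalg.lstsq(np.c_[d,-e],q-o,rcond=None)[0];a=o+d*k[0];b=q+e*k[1];return (a+b)/2,np.linalg.norm(a-b)
E
python3 - <<'E'
from h import *
ct=calibration('top');cs=calibration('side')
print('disc',onz(ct,(431.5,218.4),.116),'knob',onz(ct,(432.7,218.5),.132),tri(ct,(432.7,218.5),cs,(315.6,232.8)))
print('side knob',onz(cs,(315.6,232.8),.132))
print('pan',onz(ct,(259.5,191),.062),'purple',onz(ct,(458.5,239.5),.01))
print('disc width m',30*23/5/15, 'beaker',onz(ct,(307,152),.0),'timer',onz(ct,(351,159),.02))
for p in ([.40,.40,.23],[.46,.2,.23],[.48,0,.23],[.515,-.23,.23]): print(p,go(p))
E
```

```text
disc [ 0.51274041 -0.22928183  0.116     ] knob [ 0.51178972 -0.22839061  0.132     ] (array([ 0.51299943, -0.22889375,  0.13067689]), np.float64(0.0023161985972979435))
side knob [ 0.51369024 -0.23148574  0.132     ]
pan [0.57742616 0.19886408 0.062     ] purple [ 0.46291247 -0.32637429  0.01      ]
disc width m 9.2 beaker [0.69289832 0.08224864 0.        ] timer [ 0.67220209 -0.03673998  0.02      ]
[0.4, 0.4, 0.23] [-26.21  -7.34   0.1 ]
[0.46, 0.2, 0.23] [-37.91 -24.63   0.11]
[0.48, 0, 0.23] [-45.8  -43.12   0.13]
[0.515, -0.23, 0.23] [-56.02 -64.02   0.15]
```

Request:
send_rows --pt "-4 -1 0 0 8.54" --pt "-8 -2.2 0 0 8.54" --pt "-12 -3.3 0 0 8.54" --pt "-16 -4.4 0 0 8.54" --pt "-20 -5.5 0 0 8.54" --pt "-23.5 -6.6 0 0 8.54" --pt "-26.2 -9 0 0 8.54" --pt "-28.5 -12 0 0 8.54" --pt "-31 -15 0 0 8.54" --pt "-33.5 -18.5 0 0 8.54" --pt "-36 -22 0 0 8.54" --pt "-38 -24.6 0 0 8.54"

```text
time_s: 1.1
tcp_pos: [0.4613, 0.1974, 0.2312]
tool_rot: [-0.0, 0.152, 0.988, -0.0]
ft_force: [0.4, -0.3, -0.3]
grip_width: 1.001
finger_force: 0.0
```

Request:
send_rows --pt "-1.5 -3.5 0 0 8.54" --pt "-3 -7 0 0 8.54" --pt "-4.5 -10.5 0 0 8.54" --pt "-6 -14 0 0 8.54" --pt "-7.9 -18.5 0 0 8.54" --pt "-9.5 -21.5 0 0 8.54" --pt "-11.3 -25 0 0 8.54" --pt "-13 -28.5 0 0 8.54" --pt "-14.7 -32 0 0 8.54" --pt "-16.4 -35.5 0 0 8.54" --pt "-18 -39.4 0 0 8.54" --pt "-18 -39.4 0 0 8.54"

```text
time_s: 2.1
tcp_pos: [0.5135, -0.2377, 0.2305]
tool_rot: [-0.0, 0.155, 0.988, -0.002]
ft_force: [-0.9, -1.7, -1.2]
grip_width: 1.001
finger_force: 0.0
```

```bash
python3 - <<'E'
from h import *
s=sense();print(s['time_s'],s['tcp_pos'],s['tool_rot'],s['joint_pos'],s['qvel'].max() if hasattr(s['qvel'],'max') else s['qvel'])
c=calibration('wrist');print(c)
im=read_camera('wrist')[:,:,::-1];cv2.imwrite('pics/w1.png',im)
for z in(.116,.132):print(proj(c,[.5127,-.2293,z]))
E
```

```text
2.1 [ 0.51352081 -0.23769115  0.23052494] [-4.31927189e-04  1.55405067e-01  9.87849049e-01 -1.82629019e-03] [ 0.46221783  0.69526765 -0.17015387  1.5179245   0.1393443   0.9404071
  1.50725255] 0.10153479904043362
{'fx': 338.006718820328, 'fy': 338.006718820328, 'cx': 318.83121450007513, 'cy': 204.47663861331154, 'distortion': array([0.00385209, 0.        , 0.        , 0.        , 0.        ]), 'pose': array([[ 0.30764647,  0.90909502,  0.28089124,  0.44059328],
       [ 0.95149301, -0.29274365, -0.09466892, -0.21349077],
       [-0.00383391,  0.29639061, -0.95505911,  0.37290473],
       [ 0.        ,  0.        ,  0.        ,  1.        ]])}
[329.11402644 196.92931723]
[329.65563523 202.83646544]
```

View pics/w1.png

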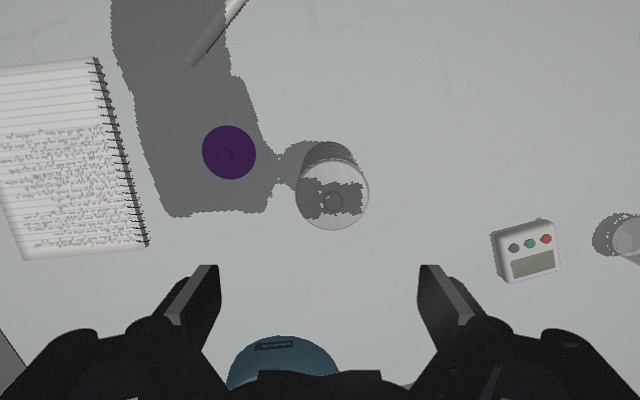

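The wrist view shows the lid disc centred at (332.5,195) and the knob at (334,202), about 4 px from the prediction. I'll let the arm settle and measure again.

Request:
send_rows --pt "0 0 2 0 8.54" --pt "0 0 4 0 8.54" --pt "0 0 4 0 8.54" --pt "0 0 4 0 8.54"

```text
time_s: 2.48
tcp_pos: [0.5147, -0.2289, 0.1912]
tool_rot: [-0.001, 0.151, 0.989, 0.0]
ft_force: [1.0, -0.3, 0.3]
grip_width: 1.003
finger_force: 0.0
```

```bash
cat >> h.py <<'E'
def circ(im,c,guess,z,rad):
    # refine circle of known radius at height z near the guess: fit to edge points on radial rays
    g=cv2.GaussianBlur(cv2.cvtColor(np.ascontiguousarray(im),cv2.COLOR_RGB2GRAY),(3,3),0).astype(float);pts=[]
    for a in np.linspace(0,2*np.pi,120,endpoint=False):
        rr=np.arange(rad-.008,rad+.008,.0004)
        p=np.array([proj(c,[guess[0]+r*np.cos(a),guess[1]+r*np.sin(a),z]) for r in rr],np.float32)
        v=cv2.remap(g.astype(np.float32),p[:,0].copy(),p[:,1].copy(),cv2.INTER_LINEAR).ravel()
        k=np.abs(np.gradient(v));i=k.argmax()
        if k[i]>1:pts.append([guess[0]+rr[i]*np.cos(a),guess[1]+rr[i]*np.sin(a)])
    pts=np.array(pts)
    from scipy.optimize import least_squares
    f=least_squares(lambda q:np.hypot(*(pts-q[:2]).T)-q[2],[guess[0],guess[1],rad],loss='soft_l1',f_scale=.0007)
    return f.x,np.median(np.abs(f.fun)),len(pts)
E
python3 - <<'E'
from h import *
s=sense();print(s['time_s'],s['tcp_pos'],s['tool_rot'])
c=calibration('wrist');im=read_camera('wrist');cv2.imwrite('pics/w2.png',im[:,:,::-1])
g=[.5135,-.227]
for _ in range(3):
    f=circ(im,c,g,.116,.029);g=f[0][:2];print(f)
print(proj(c,[*g,.132]),proj(c,[*g,.116]))
p=[g[0],g[1],.15];print(go(p))
ct=calibration('top');it=cv2.imread('pics/top0.png')[:,:,::-1]
print(circ(it,ct,[.5127,-.229],.116,.029),circ(it,ct,[.577,.199],.062,.05))
E
```

```text
2.4833 [ 0.51473561 -0.22891713  0.1912141 ] [-7.26254768e-04  1.50979479e-01  9.88536608e-01  2.09832607e-04]
(array([ 0.51267653, -0.22698378,  0.02886411]), np.float64(0.00038457159040330806), 120)
(array([ 0.51266469, -0.22694549,  0.02889818]), np.float64(0.00046633986722634073), 120)
(array([ 0.51268031, -0.22696938,  0.02889183]), np.float64(0.0004959748793200366), 120)
[320.66269509 222.28163246] [320.53717835 214.15231404]
[0.3  0.14 4.2 ]
(array([ 0.51379721, -0.22986398,  0.03034792]), np.float64(0.0009942993354399993), 93) (array([0.57567729, 0.19712667, 0.05199924]), np.float64(0.0006650175802509935), 78)
```

Request:
send_rows --pt "0.3 0.15 3 0 8.54" --pt "0.3 0.15 6 0 8.54" --pt "0.3 0.15 8.5 0 8.54" --pt "0.3 0.15 10.5 0 8.54" --pt "0.3 0.15 10.7 0 8.54" --pt "0.3 0.15 10.7 0 8.54" --pt "0.3 0.15 10.7 0 8.54"

```text
time_s: 3.12
tcp_pos: [0.5132, -0.2274, 0.086]
tool_rot: [0.001, 0.151, 0.988, -0.0]
ft_force: [0.6, -0.7, 0.3]
grip_width: 0.999
finger_force: 0.0
```

```bash
python3 - <<'E'
from h import *
s=sense();print(s['time_s'],s['tcp_pos'],s['ft_force'],go([.5127,-.227,.084]))
im=read_camera('wrist')[:,:,::-1];sd=read_camera('side')[:,:,::-1]
o=np.zeros((400,800,3),np.uint8);o[:,:400]=cv2.resize(im,(400,250)).repeat(1,0).__getitem__(slice(0,250)).__class__((400,400,3),np.uint8) if 0 else 0
o[:250,:400]=cv2.resize(im,(400,250));o[:400,400:]=cv2.resize(sd[205:305,265:365],(400,400),interpolation=cv2.INTER_CUBIC)
cv2.imwrite('pics/a.png',o)
E
```

```text
3.1167 [ 0.51324141 -0.22741415  0.08600342] [ 0.62626999 -0.71478704  0.31623656] [0.06 0.02 0.2 ]
```

View pics/a.png

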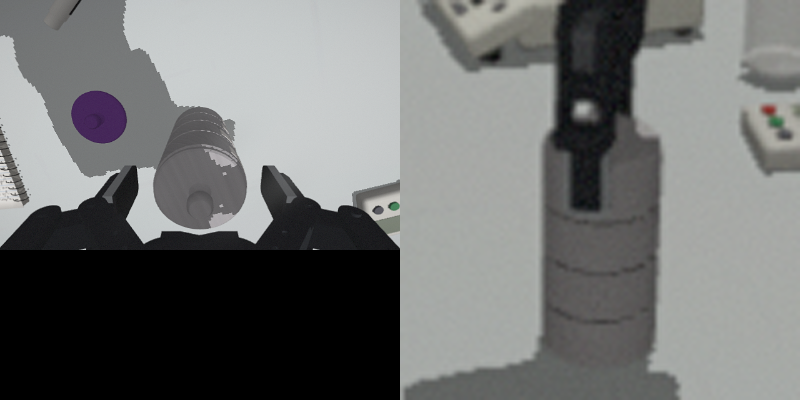

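Request:
send_rows --pt "0.05 0 0.2 0 8.0" --pt "0.05 0 0.2 0 7.5" --pt "0.05 0 0.2 0 7.0" --pt "0.05 0 0.2 0 6.6" --pt "0.05 0 0.2 0 6.3" --pt "0.05 0 0.2 0 6.1" --pt "0.05 0 0.2 0 5.9" --pt "0.05 0 0.2 0 5.5" --pt "0.05 0 0.2 0 5.5" --pt "0.05 0 0.2 0 5.5"

```text
time_s: 4.05
tcp_pos: [0.5122, -0.2271, 0.0828]
tool_rot: [0.0, 0.151, 0.988, -0.0]
ft_force: [-2.1, 2.1, 10.4]
grip_width: 0.679
finger_force: 62.0
```

Request:
send_rows --pt "0 0 -0.3 0 5.5" --pt "0 0 -0.6 0 5.5" --pt "0 0 -1.0 0 5.5" --pt "0 0 -1.5 0 5.5" --pt "0 0 -2.5 0 5.5" --pt "0 0 -3.5 0 5.5" --pt "0 0 -4.5 0 5.5" --pt "0 0 -5 0 5.5" --pt "0 0 -5 0 5.5"

```text
time_s: 4.8
tcp_pos: [0.5125, -0.2274, 0.1338]
tool_rot: [0.001, 0.151, 0.988, -0.0]
ft_force: [0.6, 0.3, -2.9]
grip_width: 0.682
finger_force: 64.7
```

```bash
python3 - <<'E'
from h import *
s=sense();print(s['time_s'],s['tcp_pos'],s['ft_force'],go([.53,-.05,.132]))
im=read_camera('wrist')[:,:,::-1];sd=read_camera('side')[:,:,::-1]
o=np.zeros((400,800,3),np.uint8)
o[:250,:400]=cv2.resize(im,(400,250));o[:400,400:]=cv2.resize(sd[190:310,255:375],(400,400),interpolation=cv2.INTER_CUBIC)
cv2.imwrite('pics/b.png',o)
E
```

```text
4.8 [ 0.51248    -0.22735271  0.13381247] [ 0.59602908  0.28822433 -2.85066152] [ 3.64 17.45  0.17]
```

View pics/b.png

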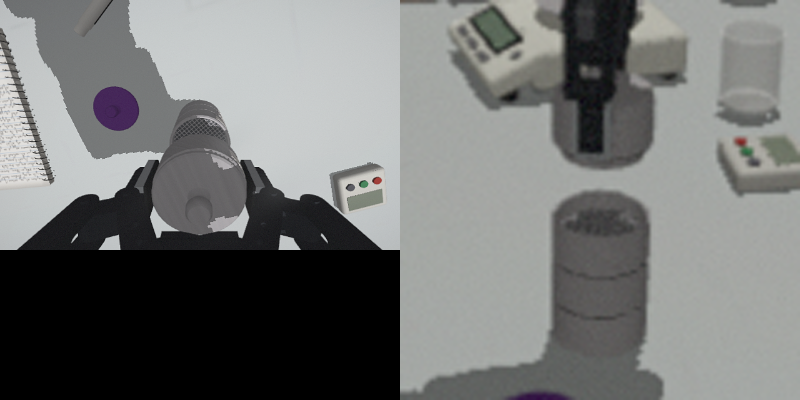

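Only the top sieve came up with its lid, level in the fingers, and the other two stayed stacked. I'll park it next.

Request:
send_rows --pt "0.3 1.5 0 0 5.5" --pt "0.8 4 0 0 5.5" --pt "1.5 7 0 0 5.5" --pt "2.1 10 0 0 5.5" --pt "2.7 13 0 0 5.5" --pt "3.2 15.5 1 0 5.5" --pt "3.5 17 3 0 5.5" --pt "3.6 17.5 5.5 0 5.5" --pt "3.6 17.5 8 0 5.5" --pt "3.6 17.5 10 0 5.5" --pt "3.6 17.5 11.5 0 5.5" --pt "3.6 17.5 11.5 0 5.5"

```text
time_s: 5.9
tcp_pos: [0.5285, -0.0491, 0.0145]
tool_rot: [-0.002, 0.151, 0.989, -0.0]
ft_force: [-0.7, -0.1, -3.7]
grip_width: 0.68
finger_force: 65.1
```

Request:
send_rows --pt "0 0 0.3 0 5.5" --pt "0 0 0.6 0 5.5" --pt "0 0 0.8 0 5.5" --pt "0 0 0.9 0 5.5" --pt "0 0 0.9 0 5.5"

```text
time_s: 6.32
tcp_pos: [0.5301, -0.0494, 0.0086]
tool_rot: [0.0, 0.151, 0.988, -0.0]
ft_force: [0.3, 0.3, -2.1]
grip_width: 0.682
finger_force: 65.1
```

Request:
send_rows --pt "0 0 0.1 0 5.5" --pt "0 0 0.2 0 5.5" --pt "0 0 0.2 0 5.5" --pt "0 0 0.2 0 5.5"

```text
time_s: 6.65
tcp_pos: [0.5302, -0.0494, 0.0069]
tool_rot: [0.0, 0.151, 0.988, -0.0]
ft_force: [-1.8, 1.0, 9.4]
grip_width: 0.683
finger_force: 66.2
```

Request:
send_rows --pt "0 0 -0.05 0 5.9" --pt "0 0 -0.05 0 6.2" --pt "0 0 -0.05 0 6.6" --pt "0 0 -0.05 0 7.2" --pt "0 0 -0.05 0 8" --pt "0 0 -0.05 0 8.54" --pt "0 0 -0.05 0 8.54" --pt "0 0 -0.05 0 8.54"

```text
time_s: 7.32
tcp_pos: [0.53, -0.0494, 0.0068]
tool_rot: [-0.0, 0.151, 0.988, -0.0]
ft_force: [-0.8, -0.4, 0.3]
grip_width: 0.998
finger_force: 0.0
```

Request:
send_rows --pt "0 0 -2 0 8.54" --pt "0 0 -5 0 8.54" --pt "0 0 -8 0 8.54" --pt "0 0 -11 0 8.54" --pt "0 0 -14 0 8.54" --pt "0 0 -16 0 8.54" --pt "0 0 -16 0 8.54" --pt "0 0 -16 0 8.54"

```text
time_s: 7.98
tcp_pos: [0.5303, -0.0494, 0.1675]
tool_rot: [0.001, 0.151, 0.988, 0.0]
ft_force: [0.9, -0.1, -0.9]
grip_width: 0.999
finger_force: 0.0
```

```bash
python3 - <<'E'
from h import *
s=sense();print(s['time_s'],s['tcp_pos'],s['grip_width'])
c=calibration('wrist');im=read_camera('wrist');cv2.imwrite('pics/w3.png',im[:,:,::-1])
g=[.530,-.049]
for _ in range(2):
    f=circ(im,c,g,.040,.029);g=f[0][:2];print(f)
print(go([.5127,-.227,.168]))
E
```

```text
7.9833 [ 0.53028386 -0.04940212  0.16746315] 0.9994906085191245
(array([ 0.52917028, -0.04878303,  0.03004646]), np.float64(0.0006719228752443754), 120)
(array([ 0.52883636, -0.04871116,  0.03019908]), np.float64(0.000942241261099843), 120)
[ -3.68 -17.46  -0.15]
```

View pics/w3.png

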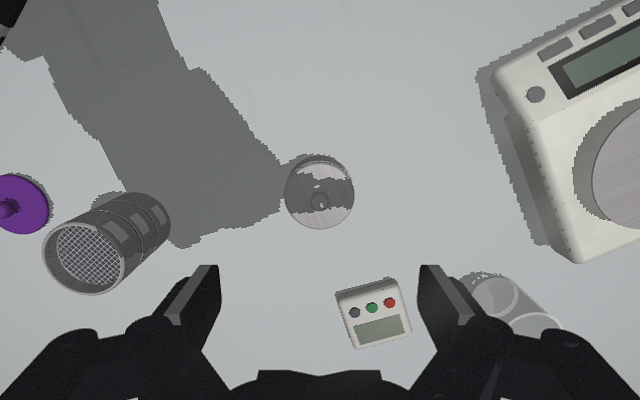

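The top sieve is parked upright with its lid at about (320,192). The stack with its mesh is at the left, around (85,257), and the balance pan is at the right. Now for the middle sieve.

Request:
send_rows --pt "-0.6 -3 0 0 8.54" --pt "-1.3 -6.5 0 0 8.54" --pt "-2.1 -10 0 0 8.54" --pt "-2.8 -13.5 0 0 8.54" --pt "-3.5 -16.5 0 0 8.54" --pt "-3.7 -17.5 0 0 8.54" --pt "-3.7 -17.5 0 0 8.54" --pt "-3.7 -17.5 0 0 8.54" --pt "-3.7 -17.5 0 0 8.54"

```text
time_s: 8.78
tcp_pos: [0.5131, -0.2259, 0.1662]
tool_rot: [-0.0, 0.151, 0.989, 0.0]
ft_force: [0.5, 0.6, -0.3]
grip_width: 0.999
finger_force: 0.0
```

```bash
python3 - <<'E'
from h import *
s=sense();print(s['time_s'],s['tcp_pos'],s['qvel'])
c=calibration('wrist');im=read_camera('wrist');cv2.imwrite('pics/w4.png',im[:,:,::-1])
for z,r in((.084,.030),(.084,.027)):
    g=[.5127,-.227]
    for _ in range(2):
        f=circ(im,c,g,z,r);g=f[0][:2]
    print(f)
print(go([.5127,-.227,.055]))
E
```

```text
8.7833 [ 0.5130685  -0.22592405  0.16622482] [-0.00986827 -0.00655146  0.00187487 -0.00287805  0.00147856  0.00270082
  0.00273465]
(array([ 0.51230249, -0.22697952,  0.02816211]), np.float64(0.0013415035854841238), 120)
(array([ 0.51276324, -0.22698374,  0.02771429]), np.float64(0.001419332073298609), 120)
[ 1.000e-02 -1.300e-01  1.114e+01]
```

Request:
send_rows --pt "0 -0.1 3 0 8.54" --pt "0 -0.1 6 0 8.54" --pt "0 -0.1 8.5 0 8.54" --pt "0 -0.1 10.5 0 8.3" --pt "0 -0.1 11.1 0 7.6" --pt "0 -0.1 11.1 0 7.0" --pt "0 -0.1 11.1 0 6.6" --pt "0 -0.1 11.1 0 6.3" --pt "0 -0.1 11.1 0 6.1" --pt "0 -0.1 11.1 0 5.9" --pt "0 -0.1 11.1 0 5.5" --pt "0 -0.1 11.1 0 5.5"

```text
time_s: 9.83
tcp_pos: [0.5134, -0.2283, 0.0575]
tool_rot: [0.001, 0.151, 0.988, -0.0]
ft_force: [-1.7, 4.0, 19.2]
grip_width: 0.687
finger_force: 60.2
```

Request:
send_rows --pt "0 0 0 0 5.5" --pt "0 0 0 0 5.5"

```text
time_s: 10.0
tcp_pos: [0.5134, -0.2283, 0.0574]
tool_rot: [0.001, 0.151, 0.988, -0.0]
ft_force: [-2.1, 3.2, 18.4]
grip_width: 0.678
finger_force: 60.2
```

Request:
send_rows --pt "0 0 -0.3 0 5.5" --pt "0 0 -0.6 0 5.5" --pt "0 0 -1.0 0 5.5" --pt "0 0 -1.5 0 5.5" --pt "0 0 -2.5 0 5.5" --pt "0 0 -4.5 0 5.5" --pt "0 0 -6.5 0 5.5" --pt "0 0 -8.5 0 5.5" --pt "0 0 -10 0 5.5" --pt "0 0 -10 0 5.5" --pt "0 0 -10 0 5.5"

```text
time_s: 10.92
tcp_pos: [0.5128, -0.2285, 0.1565]
tool_rot: [0.001, 0.151, 0.988, -0.0]
ft_force: [-0.7, 0.5, -2.7]
grip_width: 0.681
finger_force: 64.8
```

```bash
python3 - <<'E'
from h import *
s=sense();print(s['time_s'],s['tcp_pos'],s['ft_force'],go([.5757,.1971,.155]))
im=read_camera('wrist')[:,:,::-1];sd=read_camera('side')[:,:,::-1]
o=np.zeros((400,800,3),np.uint8)
o[:250,:400]=cv2.resize(im,(400,250));o[:400,400:]=cv2.resize(sd[190:310,255:375],(400,400),interpolation=cv2.INTER_CUBIC)
cv2.imwrite('pics/c.png',o)
E
```

```text
10.9167 [ 0.51276827 -0.22850421  0.15654777] [-0.74068495  0.52420528 -2.71395962] [ 6.74 42.49  0.14]
```

View pics/c.png

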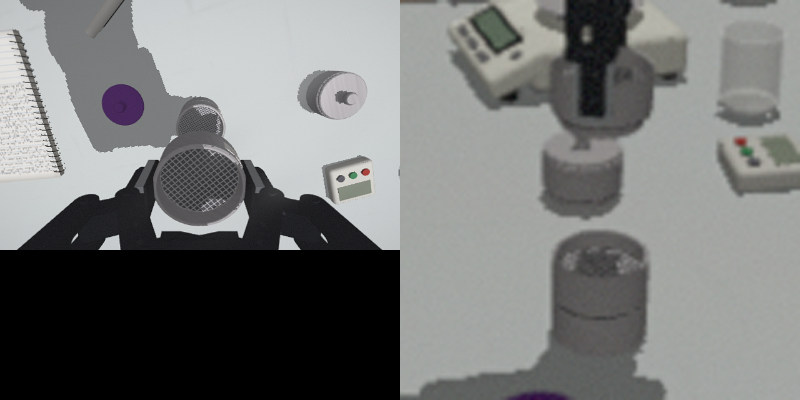

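Request:
send_rows --pt "0.3 2 0 0 5.5" --pt "0.9 5.5 0 0 5.5" --pt "1.4 9 0 0 5.5" --pt "2.0 12.5 0 0 5.5" --pt "2.5 16 0 0 5.5" --pt "3.1 19.5 0 0 5.5" --pt "3.6 23 0 0 5.5" --pt "4.2 26.5 0 0 5.5" --pt "4.7 30 0 0 5.5" --pt "5.2 33 0 0 5.5" --pt "5.7 36 0 0 5.5" --pt "6.1 38.5 0 0 5.5"

```text
time_s: 12.02
tcp_pos: [0.5691, 0.1597, 0.1548]
tool_rot: [-0.001, 0.151, 0.989, -0.0]
ft_force: [1.8, -0.1, -1.7]
grip_width: 0.684
finger_force: 64.8
```

Request:
send_rows --pt "0.4 2.5 0 0 5.5" --pt "0.65 4.2 0 0 5.5" --pt "0.65 4.2 0 0 5.5" --pt "0.65 4.2 0 0 5.5" --pt "0.65 4.2 0 0 5.5"

```text
time_s: 12.43
tcp_pos: [0.5757, 0.1983, 0.1551]
tool_rot: [-0.0, 0.152, 0.988, -0.001]
ft_force: [-0.4, 0.4, -2.3]
grip_width: 0.68
finger_force: 64.9
```

```bash
python3 - <<'E'
from h import *
s=sense();print(s['time_s'],s['tcp_pos'],s['tool_rot'],s['ft_force'])
c=calibration('wrist');im=read_camera('wrist');cv2.imwrite('pics/w5.png',im[:,:,::-1])
g=[.576,.199]
for _ in range(2):
    f=circ(im,c,g,.062,.05);g=f[0][:2]; print(f)
v=np.ascontiguousarray(im[:,:,::-1])
for a in np.linspace(0,6.28,60): cv2.circle(v,tuple(int(t) for t in proj(c,[.576+.05*np.cos(a),.199+.05*np.sin(a),.062])),1,(0,0,255),-1)
cv2.imwrite('pics/w5o.png',v)
E
```

```text
12.4333 [0.5757265  0.19828304 0.15509977] [-4.69797245e-04  1.51618327e-01  9.88438761e-01 -6.91074952e-04] [-0.42425346  0.4480456  -2.25894753]
(array([0.57724759, 0.20139273, 0.05015223]), np.float64(0.0007458946535278711), 118)
(array([0.57756251, 0.20153496, 0.05019911]), np.float64(0.0006757130599368208), 119)
```

View pics/w5o.png

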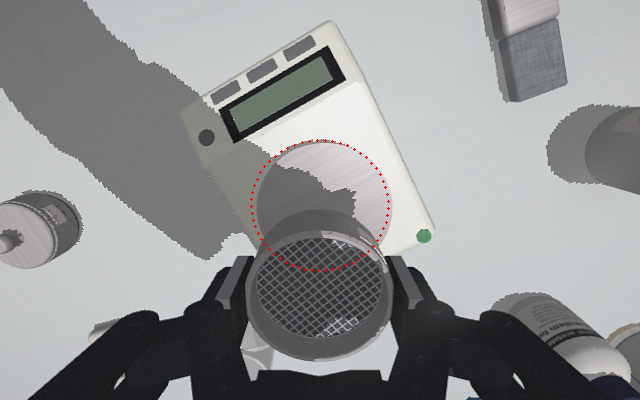

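The predicted circle lies about 3 px left of the pan's rim. The fit gives a centre of (0.577,0.201) with a radius of 50.2 mm, so I'll correct for that while descending.

Request:
send_rows --pt "0 0.15 1 0 5.5" --pt "0 0.3 3 0 5.5" --pt "0 0.3 5 0 5.5" --pt "0 0.3 6.5 0 5.5" --pt "0 0.3 7.2 0 5.5" --pt "0 0.3 7.7 0 5.5" --pt "0 0.3 7.9 0 5.5" --pt "0 0.3 7.9 0 5.5" --pt "0 0.3 7.9 0 5.5" --pt "0 0.3 7.9 0 5.5"

```text
time_s: 13.32
tcp_pos: [0.5772, 0.2022, 0.0775]
tool_rot: [0.0, 0.151, 0.988, 0.0]
ft_force: [-0.4, 0.6, -2.3]
grip_width: 0.677
finger_force: 64.9
```

Request:
send_rows --pt "0 0 0.2 0 5.5" --pt "0 0 0.4 0 5.5" --pt "0 0 0.5 0 5.5" --pt "0 0 0.6 0 5.5" --pt "0 0 0.6 0 5.5" --pt "0 0 0.6 0 5.5"

```text
time_s: 13.82
tcp_pos: [0.5768, 0.2021, 0.0708]
tool_rot: [-0.0, 0.151, 0.988, -0.0]
ft_force: [-1.0, 0.3, -1.2]
grip_width: 0.681
finger_force: 64.9
```

Request:
send_rows --pt "0 0 0.1 0 5.5" --pt "0 0 0.1 0 5.5" --pt "0 0 0.1 0 5.8" --pt "0 0 0.1 0 6.0" --pt "0 0 0.1 0 6.2" --pt "0 0 0.1 0 6.5" --pt "0 0 0.1 0 7.0" --pt "0 0 0.1 0 7.6" --pt "0 0 0.1 0 8.3" --pt "0 0 0.1 0 8.54" --pt "0 0 0.1 0 8.54"

```text
time_s: 14.73
tcp_pos: [0.5769, 0.2021, 0.0698]
tool_rot: [-0.0, 0.151, 0.988, -0.0]
ft_force: [-0.0, 0.2, -0.4]
grip_width: 0.998
finger_force: 0.0
```

Request:
send_rows --pt "0 0 0 0 8.54" --pt "0 0 0 0 8.54" --pt "0 0 -1 0 8.54" --pt "0 0 -3 0 8.54" --pt "0 0 -6 0 8.54" --pt "0 0 -9 0 8.54" --pt "0 0 -12 0 8.54" --pt "0 0 -12 0 8.54" --pt "0 0 -12 0 8.54"

```text
time_s: 15.48
tcp_pos: [0.5774, 0.2023, 0.1917]
tool_rot: [0.001, 0.151, 0.988, 0.001]
ft_force: [-0.9, -0.3, -0.9]
grip_width: 1.0
finger_force: 0.0
```

```bash
python3 - <<'E'
from h import *
s=sense();print(s['time_s'],s['tcp_pos'],s['grip_width'],s['ft_force'])
c=calibration('wrist');im=read_camera('wrist');cv2.imwrite('pics/w6.png',im[:,:,::-1])
for z,r in ((.097,.03),(.061,.05)):
    g=[.577,.201]
    for _ in range(2): f=circ(im,c,g,z,r);g=f[0][:2]
    print(f)
print(go([.5300,-.0494,.19]))
E
```

```text
15.4833 [0.57737199 0.20230841 0.19172563] 1.0004275752160527 [-0.88718687 -0.27833062 -0.89424371]
(array([0.5756027 , 0.20383746, 0.02782228]), np.float64(0.0008523654166820854), 120)
(array([0.57727159, 0.2015748 , 0.05002439]), np.float64(0.00040437566402860836), 120)
[-3.05e+00 -2.54e+01  2.00e-02]
```

The middle sieve stands within 3 mm of the pan centre. Going back for the parked sieve.

Request:
send_rows --pt "-0.3 -2 0 0 8.54" --pt "-0.7 -5.5 0 0 8.54" --pt "-1.1 -9 0 0 8.54" --pt "-1.5 -12.5 0 0 8.54" --pt "-1.9 -16 0 0 8.54" --pt "-2.3 -19.5 0 0 8.54" --pt "-2.7 -22.5 0 0 8.54" --pt "-3 -24.5 0 0 8.54" --pt "-3.05 -25.4 0 0 8.54" --pt "-3.05 -25.4 2 0 8.54" --pt "-3.05 -25.4 4 0 8.54" --pt "-3.05 -25.4 4 0 8.54"

```text
time_s: 16.53
tcp_pos: [0.5285, -0.0486, 0.1467]
tool_rot: [-0.003, 0.151, 0.989, -0.0]
ft_force: [-0.9, 0.4, -0.5]
grip_width: 0.996
finger_force: 0.0
```

```bash
python3 - <<'E'
from h import *
s=sense();print(s['time_s'],s['tcp_pos'])
c=calibration('wrist');im=read_camera('wrist')
g=[.530,-.049]
for _ in range(2): f=circ(im,c,g,.040,.029);g=f[0][:2]
print(f,go([.5300,-.0494,.007]))
E
```

```text
16.5333 [ 0.52849512 -0.04861389  0.14666323]
(array([ 0.52961243, -0.04903388,  0.02967041]), np.float64(0.00039638118784207123), 120) [-0.16 -0.04 14.14]
```

Request:
send_rows --pt "0 0 3 0 8.54" --pt "0 0 6 0 8.54" --pt "0 0 9 0 8.54" --pt "0 0 11.5 0 8.54" --pt "0 0 13 0 8.54" --pt "0 0 13.7 0 8.54" --pt "0 0 14 0 8.54" --pt "0 0 14 0 8.54" --pt "0 0 14 0 8.54"

```text
time_s: 17.33
tcp_pos: [0.5306, -0.0493, 0.0109]
tool_rot: [0.001, 0.151, 0.988, 0.0]
ft_force: [-0.3, -0.1, -0.2]
grip_width: 1.001
finger_force: 0.0
```

Request:
send_rows --pt "0.05 0 0.2 0 8.0" --pt "0.05 0 0.2 0 7.5" --pt "0.05 0 0.2 0 7.0" --pt "0.05 0 0.2 0 6.6" --pt "0.05 0 0.2 0 6.3" --pt "0.05 0 0.2 0 6.1" --pt "0.05 0 0.2 0 5.9" --pt "0.05 0 0.2 0 5.5" --pt "0.05 0 0.2 0 5.5" --pt "0.05 0 0.2 0 5.5" --pt "0.05 0 0.2 0 5.5"

```text
time_s: 18.25
tcp_pos: [0.5296, -0.0492, 0.0084]
tool_rot: [0.0, 0.151, 0.988, -0.0]
ft_force: [-3.6, -0.2, 14.0]
grip_width: 0.678
finger_force: 61.6
```

Request:
send_rows --pt "0 0 -0.3 0 5.5" --pt "0 0 -0.8 0 5.5" --pt "0 0 -2 0 5.5" --pt "0 0 -4 0 5.5" --pt "0 0 -6.5 0 5.5" --pt "0 0 -9 0 5.5" --pt "0 0 -11 0 5.5" --pt "0 0 -12.5 0 5.5" --pt "0 0 -13 0 5.5" --pt "0 0 -13 0 5.5" --pt "0 0 -13 0 5.5"

```text
time_s: 19.17
tcp_pos: [0.5293, -0.0492, 0.1376]
tool_rot: [-0.0, 0.151, 0.988, -0.0]
ft_force: [-0.4, -0.5, -3.2]
grip_width: 0.682
finger_force: 64.8
```

```bash
python3 - <<'E'
from h import *
s=sense();print(s['time_s'],s['tcp_pos'],s['ft_force'],s['tool_rot'])
print(go([.5127,-.227,.12]))
c=calibration('wrist');im=read_camera('wrist')
g=s['tcp_pos'][:2];z=s['tcp_pos'][2]-.0085+.040
for _ in range(2): f=circ(im,c,g,z,.029);g=f[0][:2]
print(f)
E
```

```text
19.1667 [ 0.52928858 -0.04922393  0.13755573] [-0.4295926  -0.489788   -3.20692816] [-1.58233427e-04  1.51310788e-01  9.88486223e-01 -8.65361007e-05]
[ -3.74 -17.46   1.76]
(array([ 0.52883956, -0.04909522,  0.03052481]), np.float64(0.0018450815450740347), 120)
```

Request:
send_rows --pt "-1 -1.5 0 0 5.5" --pt "-2.5 -4 0 0 5.5" --pt "-4.2 -7 0 0 5.5" --pt "-6 -10 0 0 5.5" --pt "-8 -13 0 0 5.5" --pt "-9.3 -15 0 0 5.5" --pt "-9.7 -15.6 0 0 5.5" --pt "-9.7 -15.6 0 0 5.5" --pt "-9.7 -15.6 0 0 5.5" --pt "-9.7 -15.6 0 0 5.5"

```text
time_s: 20.05
tcp_pos: [0.5753, -0.2255, 0.1374]
tool_rot: [-0.001, 0.151, 0.989, 0.0]
ft_force: [-0.2, 0.3, -3.2]
grip_width: 0.68
finger_force: 64.9
```

```bash
python3 - <<'E'
from h import *
s=sense();print(s['time_s'],s['tcp_pos'],s['tool_rot'])
c=calibration('wrist');im=read_camera('wrist');v=np.ascontiguousarray(im[:,:,::-1])
for r in(.03,.027):
    g=[.5127,-.227]
    for _ in range(3): f=circ(im,c,g,.056,r);g=f[0][:2]
    print(f,go([*g,.12]))
for r,k in((.03,(0,0,255)),(.027,(0,255,0))):
  for a in np.linspace(0,6.28,50): cv2.circle(v,tuple(int(round(t)) for t in proj(c,[.5127+r*np.cos(a),-.227+r*np.sin(a),.056])),0,k,-1)
p=proj(c,[.5127,-.227,.056]).astype(int);print(p)
x0,y0=max(0,p[0]-60),max(0,p[1]-60)
o=np.zeros((480,800,3),np.uint8);o[:250,:400]=cv2.resize(v,(400,250))
cr=cv2.resize(v[y0:y0+120,x0:x0+100],(400,480));o[:cr.shape[0],400:]=cr
cv2.imwrite('pics/d.png',o)
E
```

```text
20.05 [ 0.57526849 -0.2255268   0.13735238] [-5.03452817e-04  1.50597085e-01  9.88595020e-01  3.89226901e-04]
(array([ 0.51298303, -0.22663762,  0.02710629]), np.float64(9.991984018466009e-05), 120) [ 5.92 -1.96  1.76]
(array([ 0.51280981, -0.22384562,  0.02526757]), np.float64(0.001310885202120502), 120) [ 6.02 -1.7   1.76]
[287 128]
```

View pics/d.png

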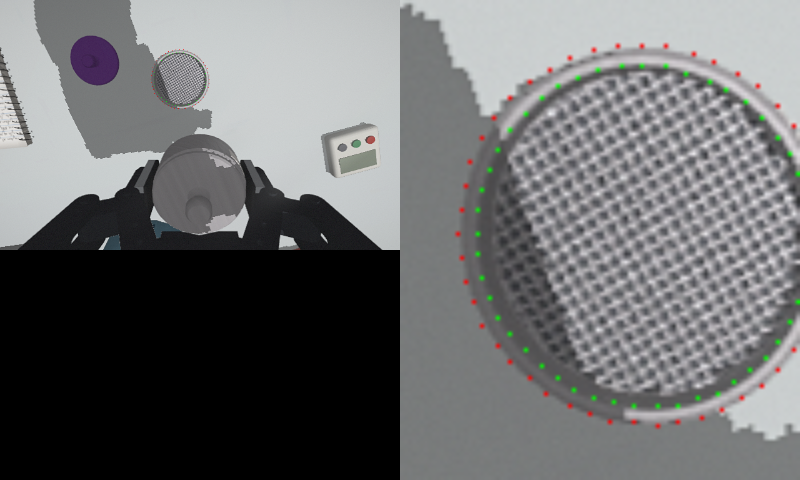

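The overlay sits on the rim of the lowest sieve. The bore fit has a radius of 27.1 mm and is centred at (0.513,-0.2267). Moving over it.

Request:
send_rows --pt "1 -0.3 0 0 5.5" --pt "2.5 -0.8 0 0 5.5" --pt "4 -1.4 0 0 5.5" --pt "5.2 -1.8 0 0 5.5" --pt "5.9 -2 0.5 0 5.5" --pt "5.9 -2 2 0 5.5" --pt "5.9 -2 4 0 5.5" --pt "5.9 -2 5 0 5.5" --pt "5.9 -2 5.5 0 5.5" --pt "5.9 -2 5.5 0 5.5" --pt "5.9 -2 5.5 0 5.5" --pt "5.9 -2 5.5 0 5.5"

```text
time_s: 21.1
tcp_pos: [0.5135, -0.2285, 0.0836]
tool_rot: [0.001, 0.151, 0.989, -0.0]
ft_force: [-0.0, 0.1, -1.5]
grip_width: 0.68
finger_force: 64.9
```

```bash
python3 - <<'E'
from h import *
s=sense();print(s['time_s'],s['tcp_pos'],s['ft_force'],go([.5128,-.2268,.0564]))
E
```

```text
21.1 [ 0.51350759 -0.22851416  0.08363132] [-0.03013067  0.06258558 -1.49829478] [0.12 0.14 2.72]
```

Request:
send_rows --pt "0.1 0.15 0.3 0 5.5" --pt "0.1 0.15 0.8 0 5.5" --pt "0.1 0.15 1.2 0 5.5" --pt "0.1 0.15 1.4 0 5.5" --pt "0.1 0.15 1.4 0 5.5" --pt "0.1 0.15 1.4 0 5.5" --pt "0.1 0.15 1.4 0 5.5"

```text
time_s: 21.68
tcp_pos: [0.5127, -0.2268, 0.0689]
tool_rot: [0.0, 0.151, 0.988, -0.0]
ft_force: [-0.8, 0.9, -2.1]
grip_width: 0.683
finger_force: 65.0
```

Request:
send_rows --pt "0 0 0.2 0 5.5" --pt "0 0 0.4 0 5.5" --pt "0 0 0.6 0 5.5" --pt "0 0 0.8 0 5.5" --pt "0 0 0.9 0 5.5" --pt "0 0 0.9 0 5.5" --pt "0 0 0.9 0 5.5"

```text
time_s: 22.27
tcp_pos: [0.5126, -0.2268, 0.0598]
tool_rot: [-0.0, 0.151, 0.988, -0.0]
ft_force: [0.4, -0.6, -2.4]
grip_width: 0.678
finger_force: 65.0
```

Entered freely, with no contact force. I'll seat it the last 3.4 mm.

Request:
send_rows --pt "0 0 0.1 0 5.5" --pt "0 0 0.2 0 5.5" --pt "0 0 0.3 0 5.5" --pt "0 0 0.35 0 5.5" --pt "0 0 0.35 0 5.5" --pt "0 0 0.35 0 5.5"

```text
time_s: 22.77
tcp_pos: [0.5126, -0.2268, 0.0565]
tool_rot: [0.0, 0.151, 0.988, -0.0]
ft_force: [-2.0, 0.6, 2.7]
grip_width: 0.68
finger_force: 65.6
```

Request:
send_rows --pt "0 0 0.05 0 5.5" --pt "0 0 0.05 0 5.8" --pt "0 0 0.05 0 6.0" --pt "0 0 0.05 0 6.2" --pt "0 0 0.05 0 6.6" --pt "0 0 0.05 0 7.2" --pt "0 0 0.05 0 8" --pt "0 0 0.05 0 8.54" --pt "0 0 0.05 0 8.54" --pt "0 0 0.05 0 8.54"

```text
time_s: 23.6
tcp_pos: [0.5126, -0.2268, 0.0558]
tool_rot: [0.0, 0.151, 0.988, -0.0]
ft_force: [0.1, -0.4, 0.6]
grip_width: 0.997
finger_force: 0.0
```

Request:
send_rows --pt "0 0 -1 0 8.54" --pt "0 0 -3 0 8.54" --pt "0 0 -6 0 8.54" --pt "0 0 -9 0 8.54" --pt "0 0 -12 0 8.54" --pt "0 0 -15 0 8.54" --pt "0 0 -15 0 8.54" --pt "0 0 -15 0 8.54" --pt "0 0 -15 0 8.54"

```text
time_s: 24.35
tcp_pos: [0.5124, -0.2267, 0.2059]
tool_rot: [-0.0, 0.151, 0.988, -0.0]
ft_force: [0.6, 0.2, -0.9]
grip_width: 1.001
finger_force: 0.0
```

```bash
python3 - <<'E'
from h import *
s=sense();print(s['time_s'],s['tcp_pos'],s['grip_width'])
c=calibration('wrist');im=read_camera('wrist');sd=read_camera('side')[:,:,::-1]
g=[.5127,-.227]
for _ in range(2): f=circ(im,c,g,.088,.029);g=f[0][:2]
print(f)
o=np.zeros((500,800,3),np.uint8);o[:250,:400]=cv2.resize(im[:,:,::-1],(400,250))
o[:,400:]=cv2.resize(sd[235:310,285:345],(400,500),interpolation=cv2.INTER_CUBIC)
o[250:,:400]=cv2.resize(sd[150:250,250:410],(400,250),interpolation=cv2.INTER_CUBIC)
cv2.imwrite('pics/e.png',o)
E
```

```text
24.35 [ 0.51235893 -0.22671844  0.20590876] 1.001034174455461
(array([ 0.51427898, -0.22744212,  0.02873977]), np.float64(0.0004672865307295288), 120)
```

View pics/e.png

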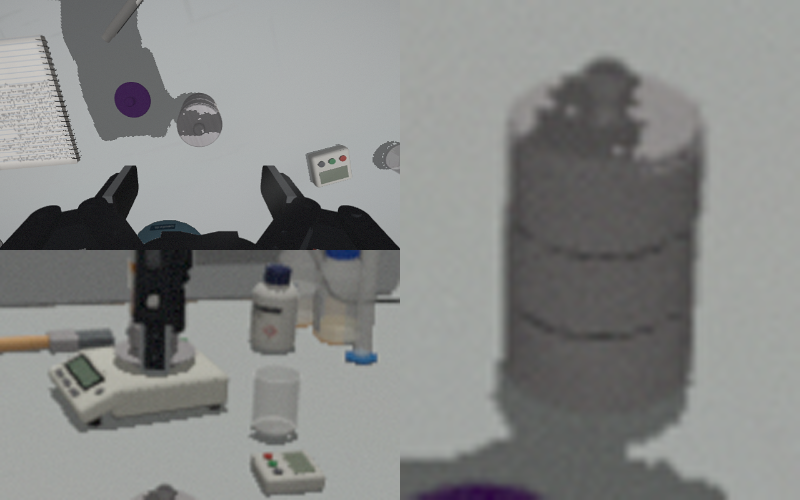

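The side view shows the rest of the stack closed with thin, level seams and the lid on. The gripper is clear of everything, so I'm handing in.

```bash
python3 -c "
from rig import *
print(hand_in())"
```

```text
the job is handed in; nothing more can be done
None
```

The job is handed in at about 24 s, with no verdict shown: the middle sieve stands within about 3 mm of the weighing pan's centre, and the lidded top sieve is nested on the lowest sieve with level seams.

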